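# Turn the reversible tube rack over for microtubes

## Robot

A 7-joint arm with a two-finger parallel gripper is mounted at the origin on a cart in front of the work surface, level with it; the furniture and walls round the work are solid. World frame = base frame: x ahead of the robot, y to its left, z up, the work surface at z = 0. Lengths are in mm, angles in degrees, forces in N, time in s.
With the tool pointing down it reaches from about 400 to 850 mm from the base axis. Payload 4.4 kg.
Tool frame: the origin (TCP) lies at the very end of the fingers, on their centre line; the grasp point (between the pads) lies 19 mm behind it; x points along the fingers, y is the direction in which the jaws open and shut, and the axes are right-handed (so a half turn about x gives the same grasp; the last joint's range is limited). The gripper opens to 94 mm and grips with 3 to 60 N. Pads are 16 mm wide; open, the fingers measure 119 mm over their backs; the gripper's body (75 mm by 177 mm) begins 78 mm behind the grasp point.
Start: joints at [-67.025, 36.005, 2.206, 86.941, -1.547, 57.084, -1.146], TCP at [292.499, 580.485, 183.578] pointing down, gripper open.
Joint ranges: [-175.42, 175.42], [-21.48, 121.26], [-71.46, 75.88], [10.55, 141.38], [-63.04, 243.04], [13.31, 113.54], [-168.57, 168.57]. Speed limits (degrees/s): [147.25, 147.25, 180, 180, 180, 180, 180].

## Interface

Orientations are given as a 3x3 rotation matrix whose columns are the frame's x, y, z axes.
In Python, from rig import * gives the robot as it stands. The module is installed in compiled form; this text tells all that it offers. Calls block until the motion is done:
- move_ptp(position, orientation): joint-space move of the TCP to a pose.
- servo_line(position, orientation=None, max_speed=150, threshold=None): straight line of the TCP; orientation=None keeps the orientation; max_speed is the mean speed in mm/s. With threshold (N) it stops when the force on the tool has changed by that much, and returns True; else False.
- goto_joints(angles): joint-space move.
- move_gripper(opening): finger opening in mm; the grip force is fixed at half the most; returns when the fingers have stopped.
- wait(seconds).
- ik(position, orientation): joint angles nearest the present ones, or None.
- observe(): the state.
- read_camera(name): name is "scene" or "top" or "wrist"; returns a dict with "image" (400x640x3 uint8, blue, green, red), "z_map" (400x640 float32, mm along the optical axis (not along the pixel's ray), 0 where there is no reading), "fx", "fy", "cx", "cy" (pixels), "R" (3x3) and "t" (3): a world point X has camera coordinates R X + t; the wrist camera has in their place "hand_eye" (4x4, takes a point from camera to tool coordinates, whose origin is the TCP and whose axes are the tool frame's). Camera axes: x right, y down, z forward; pixel columns grow to the right and rows downward; lengths in mm; the calibration is good to about 2 mm. A picture is of the moment at which its call begins: read the wrist's pose just before it.
A pose or a line that the arm cannot do raises IKError and nothing moves.
- job_done(): hands the job in, once; it reports no verdict.
The state is a dict: "clock": time; "joint_positions": joint angles; "qvel": joint speeds; "joint_efforts": joint torques, N m; "tool_pos": TCP position; "eef_rot": TCP orientation; "ft_force": force on the tool from outside, world axes, zero at the start; "ft_torque": the same for the moment, N m; "opening": finger opening in mm.
Only numpy, scipy, OpenCV 4.12 (cv2) and the standard library are available. Lean on these libraries where they do the work, as an engineer would, in place of code of your own. Each camera call takes 0.05 s, during which the arm holds its last target. There are 200 camera calls.

## Task

Set up the teal tube rack for microtubes: it stands on edge with its four big holes on top. Push it over so that it lies flat with the side of 32 small holes facing up, then slide it along the bench until its long side rests square against the end of the blue tip box, beside the tips. Only push with the fingers, never grip or lift anything; do not shove the blue tip box away, and leave the yellow tip box and the other things alone.

Things in the scene. Friction and masses are not known exactly. Their poses are not given: they have to be found in the camera images.
- rack: Teal tube rack, empty, 172 x 54 x 92 mm (own x, y, z), 0.12-0.26 kg, solid to a push (holes admit no finger). Origin: its centre, 46 mm up as it stands on edge at the start, 27 mm up when lying (then 54 mm high, 92 mm wide). Own +z, up at the start: 4 large holes; own +y, robot's left at the start: wide side with 32 small 11 mm holes, to end up on top; own -y: 18 medium holes. x: long axis.
- rack_small (a point): Centre of the rack's wide side with the 32 small holes (27 mm from the rack's centre, along its own +y; same axes as the rack). Pushed on this side within 30 mm of its upper edge, the rack does not slide but tips about its lower far edge; after 30 degrees (about 55 mm of push) it falls flat by itself, this side up.
- tip_box_blue: Blue pipette tip box, clear lid closed, 90 x 122 x 68 mm (own x, y, z), loose, 0.25 kg, slides if pushed hard. Origin: centre of its underside. Own -x: front with the lid's lip, toward the robot; flat ends at own y = +61 and -61 mm. It stands left or right of the rack; the rack goes against the end that faces it (origins then 107 mm apart along the box's y).
- tip_box_yellow: Yellow pipette tip box, same size and frame as the blue one, loose, on the rack's other side; to be left alone.
- tube_tan: 50 ml tube with a blue screw cap and tan contents, 34 mm wide, 116 mm tall, standing loose behind the work; origin at the centre of its foot. Leave alone.
- petri: Closed petri dish with pink contents, 91 mm wide, 15 mm high, loose, behind the work; origin at the centre of its underside. Leave alone.
Things that resemble listed ones, but are neither listed nor needed, are in the scene too. Leave any green look-alike of the tip_box_blue alone.

How it is judged:
By the outcome, as a careful person would: the job done as asked, in the order asked, and still so for the second after the job is handed in, with the robot touching nothing.
It also fails if it takes over 42 s, if anything falls off the work surface, if the arm or the gripper's body presses on something with over 40 N, if the wrist force passes 120 N, or if a joint passes its speed limit or range.

## Working session

There is one attempt and no reset: what is moved stays moved. The work goes in short steps, each a Python script; the robot and the scene stay as the last script left them, time stands still between calls to the robot, and variables do not carry over. Pictures are saved under pics/ and viewed, about 8 in all and at most 12, crops included, and the job is handed in when it is done.

```bash
mkdir -p pics; cat > h.py <<'E'
from rig import *
import numpy as np, cv2
def grab(name,png):
    s=observe(); c=read_camera(name); cv2.imwrite('pics/'+png,c['image'])
    np.savez('pics/'+png[:-4]+'.npz',pos=s['tool_pos'],rot=s['eef_rot'],**{k:v for k,v in c.items()})
    return c
def world(c,u,v,z=None):
    r=np.array([(u-c['cx'])/c['fx'],(v-c['cy'])/c['fy'],1.])
    R=np.array(c['R']);t=np.array(c['t'])
    if z is None: return R.T@(r*c['z_map'][int(v),int(u)]-t)
    o=-R.T@t; d=R.T@r
    return o+d*(z-o[2])/d[2]
def cloud(c):
    v,u=np.mgrid[:400,:640]; Z=c['z_map'].astype(float)
    P=np.stack([(u-c['cx'])/c['fx']*Z,(v-c['cy'])/c['fy']*Z,Z],-1)
    W=(P-np.array(c['t']))@np.array(c['R']); W[Z==0]=np.nan
    return W
E
python3 - <<'E'
from h import *
print(observe())
for n in('top','scene'): c=grab(n,n+'0.png'); print(c['R'],c['t'],c['fx'])
E
```

```text
{'clock': 0.0, 'joint_positions': array([-67.02231854,  36.0569122 ,   2.20303567,  86.993731  ,
        -1.54671305,  57.08287926,  -1.14486043]), 'qvel': array([-0.09017274, -0.05140888, -0.0395472 , -0.01029459,  0.02184869,
       -0.0656868 ,  0.03624146]), 'joint_efforts': array([ 6.27242534e-04, -5.49710977e+01,  1.14380389e+00, -1.86631697e+01,
       -5.21336845e-02,  2.37507757e-02,  1.69098471e-04]), 'tool_pos': array([292.21470755, 579.85050316, 182.68962797]), 'eef_rot': array([[-7.88666485e-04,  4.50048947e-01,  8.93003540e-01],
       [-1.63158369e-03,  8.93002050e-01, -4.50049637e-01],
       [-9.99998358e-01, -1.81194908e-03,  3.00117354e-05]]), 'ft_force': array([-0.06196921,  0.50239199,  0.50981   ]), 'ft_torque': array([-0.02945346, -0.00666979,  0.04359617]), 'opening': 94.14455908839366}
[[-9.53737971e-02 -9.95441490e-01  2.80746980e-04]
 [-9.73733547e-01  9.32353616e-02 -2.07726135e-01]
 [ 2.06753038e-01 -2.00850030e-02 -9.78186983e-01]] [ -17.50388983  535.29805748 1500.46864371] 445.40711533908325
[[ 0.72669887 -0.68673289  0.0175126 ]
 [-0.52151738 -0.5681028  -0.63661514]
 [ 0.44713351  0.45349437 -0.7709828 ]] [-417.24795072  282.45608775 1559.62251631] 494.77241863953543
```

View pics/top0.png

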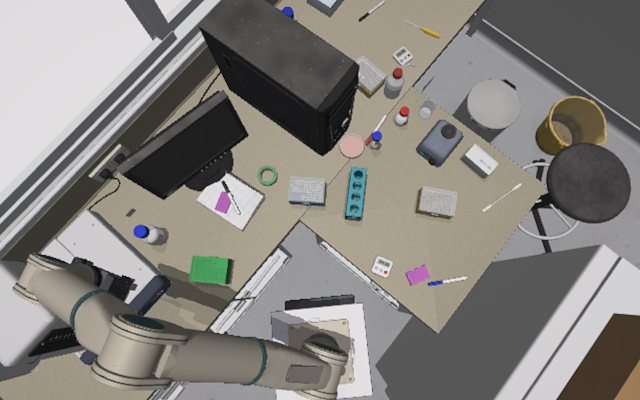

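View pics/scene0.png

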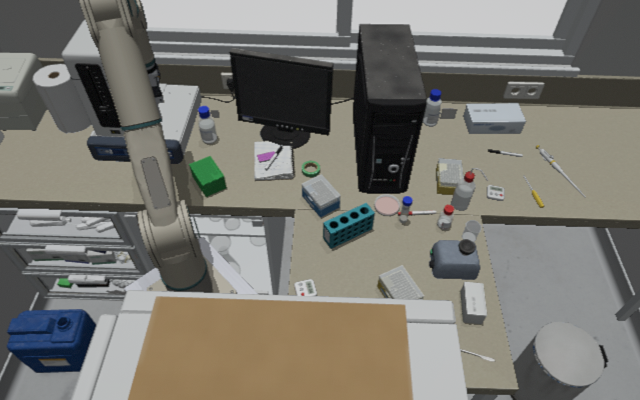

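The top view shows the blue box at (307,190), the rack at (356,193) to its right, and a yellow box at (437,202). The pink dish is at (352,146) and the blue-capped tube at (376,139). Next I'll measure these from enlarged crops.

```bash
python3 - <<'E'
from h import *
c=dict(np.load('pics/top0.npz'))
W=cloud(c)
im=c['image'][120:230,270:470]
cv2.imwrite('pics/crop0.png',cv2.resize(im,None,fx=4,fy=4,interpolation=cv2.INTER_CUBIC))
hsv=cv2.cvtColor(c['image'],cv2.COLOR_BGR2HSV)
def rep(n,m):
    p=W[m]; 
    if len(p)<5: print(n,'few');return
    r=cv2.minAreaRect(p[:,:2].astype(np.float32)); print(n,len(p),p.mean(0).round(1),p.min(0).round(),p.max(0).round(),r)
    print(cv2.boxPoints(r).round(0).tolist())
v,u=np.mgrid[:400,:640]
z=W[...,2]
teal=(hsv[...,0]>80)&(hsv[...,0]<100)&(hsv[...,1]>100)&(u>335)&(u<380)&(v>155)&(v<225)
rep('rack',teal&(z>84)&(z<98))
rep('blue',(u>280)&(u<335)&(v>165)&(v<215)&(z>60)&(z<75))
rep('yellow',(u>405)&(u<465)&(v>175)&(v<225)&(z>60)&(z<75))
rep('tube',(u>360)&(u<390)&(v>120)&(v<155)&(z>100)&(z<125))
rep('petri',(u>335)&(u<368)&(v>130)&(v<160)&(z>9)&(z<25))
for n,uv in dict(mon=(205,165),ref=(350,250)).items(): print(n,world(c,*uv))
E
```

```text
rack 477 [ 522.1 -173.1   91.3] [ 434. -217.   84.] [ 610. -131.   98.] ((522.8333129882812, -173.648193359375), (52.746822357177734, 172.52122497558594), 77.17599487304688)
[[433.0, -180.0], [601.0, -219.0], [613.0, -167.0], [445.0, -129.0]]
blue 822 [550.7  -5.8  67. ] [501. -69.  60.] [601.  58.  75.] ((550.9268188476562, -5.714485168457031), (121.80732727050781, 86.38935852050781), 79.81678009033203)
[[498.0, -58.0], [583.0, -73.0], [604.0, 47.0], [519.0, 62.0]]
yellow 844 [ 467.  -454.1   67. ] [ 410. -525.   60.] [ 526. -385.   75.] ((467.4212341308594, -454.5425720214844), (122.85359954833984, 87.41969299316406), 72.98900604248047)
[[408.0, -500.0], [491.0, -526.0], [527.0, -409.0], [444.0, -383.0]]
tube 80 [ 706.8 -264.3  113.9] [ 692. -280.  102.] [ 726. -248.  124.] ((706.8347778320312, -264.18756103515625), (33.034610748291016, 31.59607696533203), 54.759090423583984)
[[684.0, -269.0], [710.0, -287.0], [729.0, -260.0], [703.0, -242.0]]
petri 455 [ 713.5 -184.    15.1] [ 668. -242.    9.] [ 770. -127.   25.] ((715.30712890625, -182.4508056640625), (94.95870208740234, 92.13633728027344), 49.15987014770508)
[[649.0, -188.0], [719.0, -248.0], [781.0, -177.0], [712.0, -116.0]]
mon [668.7091597  338.7797218   82.45037396]
ref [ 333.64302181 -137.42280526    3.84264905]
```

View pics/crop0.png

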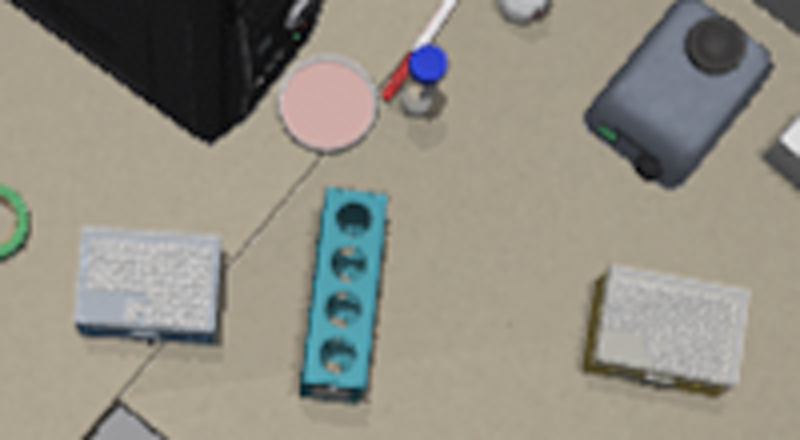

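```bash
cat >> h.py <<'E'
def Rz(yaw,s=1):   # tool down, jaws along +-(rack x axis at yaw)
    a=np.radians(yaw); x=np.array([0,0,-1.]); y=s*np.array([np.cos(a),np.sin(a),0])
    return np.column_stack([x,y,np.cross(x,y)])
E
python3 - <<'E'
from h import *
c=dict(np.load('pics/top0.npz')); W=cloud(c)
r=np.hypot(W[...,0],W[...,1]); v,u=np.mgrid[:400,:640]
m=(W[...,2]>120)&(r<850)&(W[...,0]>250)&(v<245)
for a in range(-40,80,10):
    k=m&(np.degrees(np.arctan2(W[...,1],W[...,0]))//10==a/10)
    if k.sum()>3: print(a,k.sum(),r[k].min().round(),np.percentile(W[...,2][k],[5,95]).round())
a=np.radians(-13); n=np.array([-np.sin(a),np.cos(a),0])
C=np.array([523,-174,0.])
for s in(1,-1):
  for d,z in((62,200),(62,75),(-40,75)):
    q=ik(C+n*d+[0,0,z],Rz(-13,s)); print(s,d,z,None if q is None else np.round(q))
  for P in((492,-320,200),(492,-320,20),(523,-160,20)): 
    q=ik(P,Rz(-10,s)); print(s,P,None if q is None else np.round(q))
E
```

```text
-30 43 743.0 [121. 569.]
-20 990 730.0 [161. 428.]
-10 3652 685.0 [174. 428.]
0 1880 744.0 [151. 427.]
10 1347 771.0 [140. 370.]
20 2136 750.0 [141. 370.]
30 2146 747.0 [141. 369.]
40 358 679.0 [133. 367.]
50 98 679.0 [132. 160.]
1 62 200 [-10.  29.  28. 103. -17.  53.  13.]
1 62 75 [ -3.  38.  19. 109. -20.  36.  15.]
1 -40 75 [  7.  38.  19. 108. -20.  37.  26.]
1 (492, -320, 200) [  0.  38.  51.  97. -34.  61.  52.]
1 (492, -320, 20) [ 23.  44.  12. 105. -16.  33.  35.]
1 (523, -160, 20) [  6.  42.  12. 111. -17.  28.  21.]
-1 62 200 [ 20.  27. -16. 102.   9.  52. 167.]
-1 62 75 [ 25.  38. -24. 109.  24.  38. 153.]
-1 -40 75 [ 35.  39. -24. 107.  24.  39. 164.]
-1 (492, -320, 200) [  -5.   45.   66.   97.  -44.   68. -118.]
-1 (492, -320, 20) [ 50.  47. -33. 104.  38.  40. 166.]
-1 (523, -160, 20) [ 31.  44. -27. 111.  34.  34. 152.]
```

```bash
python3 - <<'E'
from h import *
a=np.radians(-13); n=np.array([-np.sin(a),np.cos(a),0]); C=np.array([523,-174,0.]); R=Rz(-13)
servo_line([270,430,220],max_speed=300); print(observe()['clock'])
move_ptp(C+n*62+[0,0,200],R); print(observe()['clock'])
servo_line(C+n*62+[0,0,75],max_speed=150)
s=observe(); print(s['clock'],s['tool_pos'],s['ft_force'])
c=grab('scene','scene1.png'); cv2.imwrite('pics/scene1c.png',cv2.resize(c['image'][120:320,250:470],None,fx=3,fy=3))
E
```

```text
0.775
2.9417
3.925 [ 537.58041663 -113.89854293   75.68709215] [ 0.73876305  0.1545083  -0.25492924]
```

View pics/scene1c.png

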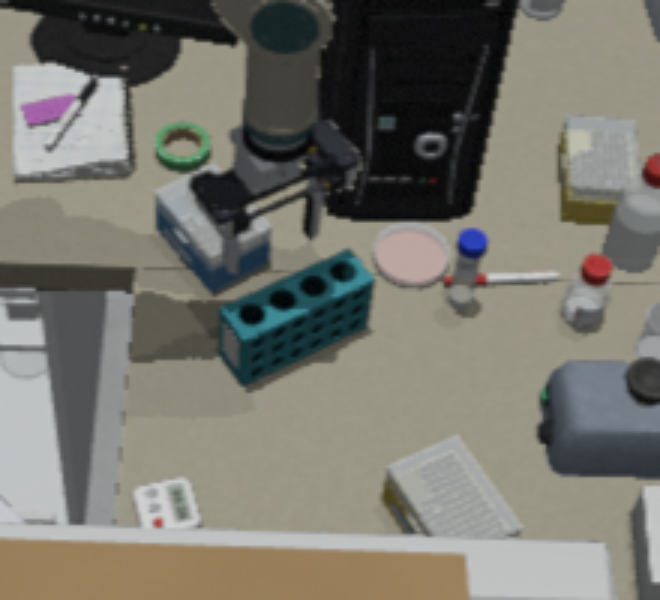

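Both fingers are in the gap between the box and the rack, at about (230,250) and (313,210). The rack is still upright, so I'll push now.

```bash
python3 - <<'E'
from h import *
a=np.radians(-13); n=np.array([-np.sin(a),np.cos(a),0]); C=np.array([523,-174,0.])
servo_line(C+n*40+[0,0,75],max_speed=80)
for d in(20,0,-15,-28): 
    servo_line(C+n*d+[0,0,75],max_speed=50); s=observe(); print(d,s['clock'],s['tool_pos'].round(),s['ft_force'].round(1))
wait(.5); print(observe()['ft_force'])
servo_line(C+n*30+[0,0,150],max_speed=250)
servo_line(C+n*30+[-110,90,240],max_speed=300)
c=grab('top','top2.png'); print(observe()['clock'])
cv2.imwrite('pics/top2c.png',cv2.resize(c['image'][120:250,270:470],None,fx=4,fy=4,interpolation=cv2.INTER_CUBIC))
W=cloud(c); hsv=cv2.cvtColor(c['image'],cv2.COLOR_BGR2HSV); v,u=np.mgrid[:400,:640]
m=(hsv[...,0]>80)&(hsv[...,0]<100)&(hsv[...,1]>100)&(u>335)&(u<420)&(v>140)&(v<240)
p=W[m&(W[...,2]>46)&(W[...,2]<62)]; r=cv2.minAreaRect(p[:,:2].astype(np.float32)); print(len(p),p.mean(0),r,cv2.boxPoints(r).round().tolist())
E
```

```text
20 4.95 [ 527. -155.   75.] [ 0.4  0.6 -0.3]
0 5.5 [ 523. -174.   75.] [-0.4 -0.7 -0.3]
-15 5.95 [ 520. -189.   75.] [-0.  -0.4  0.7]
-28 6.3583 [ 517. -202.   75.] [-1.   0.1 -0.4]
[ 0.80338078  0.45907425 -0.17580266]
8.15
15 [ 537.59347112 -165.4892699    54.0253993 ] ((527.1478881835938, -156.55117797851562), (27.703632354736328, 172.3993682861328), 66.89582824707031) [[442.0, -135.0], [601.0, -203.0], [612.0, -178.0], [453.0, -110.0]]
```

View pics/top2c.png

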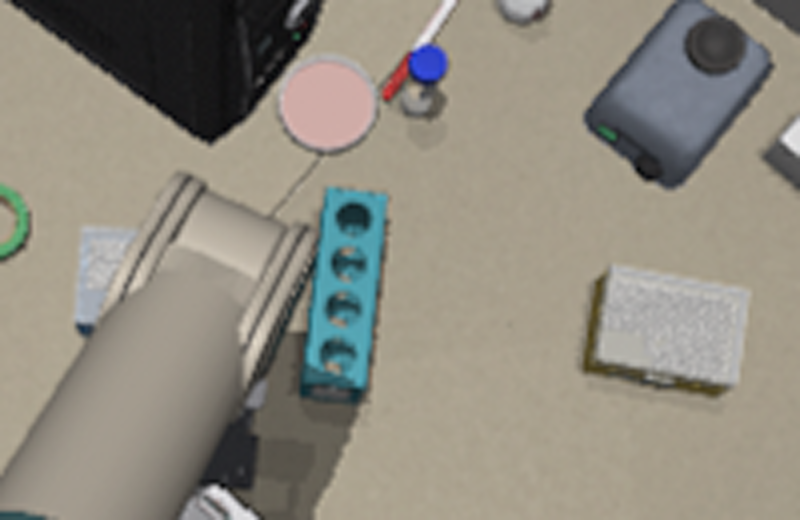

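The rack stands as before at (345,295) in the crop. It either fell back or was never pushed. I'll repeat the push and take pictures partway through.

```bash
python3 - <<'E'
from h import *
a=np.radians(-13); n=np.array([-np.sin(a),np.cos(a),0]); C=np.array([523,-174,0.]);R=Rz(-13)
servo_line(C+n*62+[0,0,150],R,max_speed=250)
servo_line(C+n*62+[0,0,75],max_speed=150)
out=[]
for d in(30,5): 
    servo_line(C+n*d+[0,0,75],max_speed=60); s=observe(); print(d,s['clock'],s['tool_pos'].round(),s['eef_rot'].round(2).tolist(),s['ft_force'].round(1))
    out.append(cv2.resize(grab('scene',f'sc3_{d}.png')['image'][150:260,290:420],None,fx=3,fy=3))
cv2.imwrite('pics/sc3.png',np.hstack(out))
E
```

```text
30 10.2667 [ 530. -145.   75.] [[-0.0, 0.97, -0.23], [0.0, -0.23, -0.97], [-1.0, -0.0, -0.0]] [-0.9  0.1  0.5]
5 10.8833 [ 524. -169.   75.] [[-0.0, 0.97, -0.23], [0.0, -0.23, -0.97], [-1.0, -0.0, -0.0]] [-0.1 -0.1  0.1]
```

View pics/sc3.png

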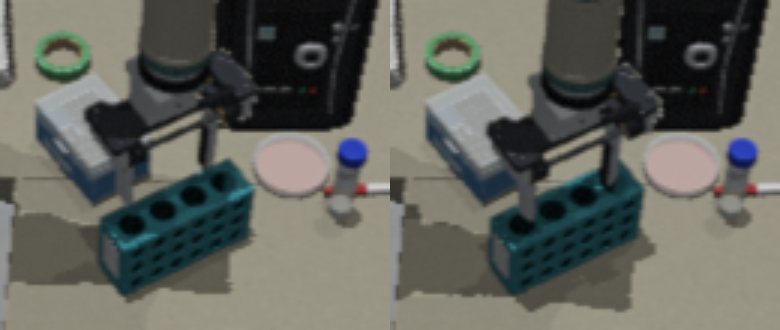

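The fingers seem to be passing over the rack top, in the right half at about (525,215) and (612,185), and the rack hasn't moved. I'll check the real height of the fingertips using the depth data.

```bash
python3 - <<'E'
from h import *
s=observe(); print(s['opening'],s['tool_pos'])
for f in('sc3_30','sc3_5'):
    c=dict(np.load(f'pics/{f}.npz')); W=cloud(c); p=c['pos']; R=c['rot']
    for sg in(1,-1):
        for z in(75,92,110):
            X=p+R[:,1]*sg*53; X[2]=z; q=c['R']@X+c['t']; print(f,sg,z,(c['fx']*q[0]/q[2]+c['cx']).round(1),(c['fy']*q[1]/q[2]+c['cy']).round(1),end=' | ')
        print()
    T=(W-p)@R  # tool coords
    m=(abs(abs(T[...,1])-52)<14)&(abs(T[...,2])<14)&(T[...,0]>-90)&(T[...,0]<10)
    h,e=np.histogram(W[...,2][m],bins=range(60,170,6)); print(list(zip(e,h)))
E
```

```text
93.73699410485722 [ 524.13352716 -168.97773731   74.93077215]
sc3_30 1 75 357.5 207.6 | sc3_30 1 92 357.8 204.4 | sc3_30 1 110 358.2 201.0 | 
sc3_30 -1 75 330.9 219.8 | sc3_30 -1 92 331.0 216.6 | sc3_30 -1 110 331.2 213.3 | 
[(np.int64(60), np.int64(1)), (np.int64(66), np.int64(7)), (np.int64(72), np.int64(4)), (np.int64(78), np.int64(1)), (np.int64(84), np.int64(14)), (np.int64(90), np.int64(13)), (np.int64(96), np.int64(11)), (np.int64(102), np.int64(11)), (np.int64(108), np.int64(9)), (np.int64(114), np.int64(16)), (np.int64(120), np.int64(9)), (np.int64(126), np.int64(17)), (np.int64(132), np.int64(11)), (np.int64(138), np.int64(19)), (np.int64(144), np.int64(12)), (np.int64(150), np.int64(9)), (np.int64(156), np.int64(10)), (np.int64(162), np.int64(4))]
sc3_5 1 75 361.5 212.6 | sc3_5 1 92 361.9 209.5 | sc3_5 1 110 362.3 206.1 | 
sc3_5 -1 75 334.8 225.0 | sc3_5 -1 92 335.0 221.9 | sc3_5 -1 110 335.1 218.6 | 
[(np.int64(60), np.int64(0)), (np.int64(66), np.int64(0)), (np.int64(72), np.int64(1)), (np.int64(78), np.int64(1)), (np.int64(84), np.int64(14)), (np.int64(90), np.int64(14)), (np.int64(96), np.int64(7)), (np.int64(102), np.int64(13)), (np.int64(108), np.int64(13)), (np.int64(114), np.int64(14)), (np.int64(120), np.int64(14)), (np.int64(126), np.int64(13)), (np.int64(132), np.int64(18)), (np.int64(138), np.int64(13)), (np.int64(144), np.int64(9)), (np.int64(150), np.int64(11)), (np.int64(156), np.int64(9)), (np.int64(162), np.int64(4))]
```

The rack shows no contact, so with the fingers open their ends must sit at least 17 mm above the TCP (they swing on an arc). I'll back out, lower to z = 55 and push again.

```bash
python3 - <<'E'
from h import *
a=np.radians(-13); n=np.array([-np.sin(a),np.cos(a),0]); C=np.array([523,-174,0.]);R=Rz(-13)
servo_line(C+n*5+[0,0,110],R,max_speed=150)
servo_line(C+n*58+[0,0,110],R,max_speed=150)
servo_line(C+n*58+[0,0,55],max_speed=150)
c=grab('scene','sc4_58.png'); out=[cv2.resize(c['image'][150:260,290:420],None,fx=3,fy=3)]
servo_line(C+n*15+[0,0,55],max_speed=60); s=observe(); print(s['clock'],s['tool_pos'].round(),s['ft_force'].round(1))
c=grab('scene','sc4_15.png'); out.append(cv2.resize(c['image'][150:260,290:420],None,fx=3,fy=3))
cv2.imwrite('pics/sc4.png',np.hstack(out))
E
```

```text
13.25 [ 526. -159.   55.] [0.  0.3 0.6]
```

View pics/sc4.png

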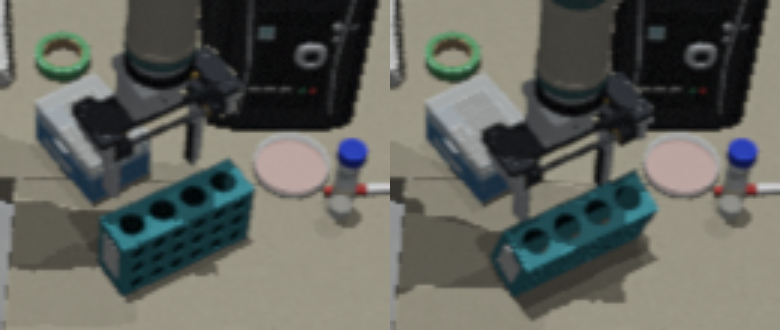

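In the right half the rack is tipping, with its top edge leaning away at about (570,210). I'll carry on with the push.

```bash
python3 - <<'E'
from h import *
a=np.radians(-13); n=np.array([-np.sin(a),np.cos(a),0]); C=np.array([523,-174,0.])
servo_line(C-n*27+[0,0,57],max_speed=60); s=observe(); print(s['clock'],s['tool_pos'].round(),s['ft_force'].round(1))
wait(.3)
servo_line(C-n*27+[0,0,160],max_speed=250)
servo_line(C+n*60+[-40,60,240],max_speed=300)
c=grab('top','top5.png'); print(observe()['clock'])
cv2.imwrite('pics/top5c.png',cv2.resize(c['image'][120:250,270:470],None,fx=4,fy=4,interpolation=cv2.INTER_CUBIC))
W=cloud(c); hsv=cv2.cvtColor(c['image'],cv2.COLOR_BGR2HSV); v,u=np.mgrid[:400,:640]
m=(hsv[...,0]>80)&(hsv[...,0]<100)&(hsv[...,1]>100)&(u>335)&(u<420)&(v>140)&(v<240)
p=W[m&(W[...,2]>46)&(W[...,2]<62)]; r=cv2.minAreaRect(p[:,:2].astype(np.float32)); print(len(p),p.mean(0),r,cv2.boxPoints(r).round().tolist())
E
```

```text
14.15 [ 517. -200.   57.] [-0.6 -0.3  0.9]
15.7667
1088 [ 505.23585333 -245.01813623   52.99838026] ((506.6425476074219, -245.224853515625), (89.18881225585938, 172.47970581054688), 77.12957763671875) [[413.0, -269.0], [581.0, -308.0], [601.0, -221.0], [433.0, -183.0]]
```

View pics/top5c.png

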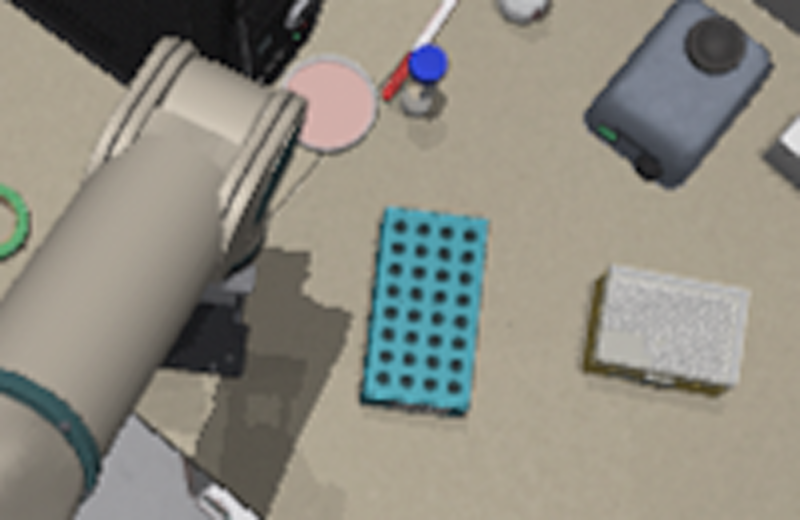

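The rack lies flat with its 32 small holes up, centred at crop pixel (425,310). The fit gives (506.6, -245.2) at -12.9°. Now I'll push it toward the blue box, stopping short to measure.

```bash
cat >> h.py <<'E'
yb=-10.2; a=np.radians(yb); B=np.array([551,-6,0.]); xb=np.array([np.cos(a),np.sin(a),0]); nb=np.array([-np.sin(a),np.cos(a),0])
def bp(x,y,z): return B+x*xb+y*nb+[0,0,z]
def fits(c):
    W=cloud(c); hsv=cv2.cvtColor(c['image'],cv2.COLOR_BGR2HSV); v,u=np.mgrid[:400,:640]; z=W[...,2]
    teal=(hsv[...,0]>80)&(hsv[...,0]<100)&(hsv[...,1]>100)&(u>320)&(u<420)&(v>140)&(v<240)
    for n,m in(('rack',teal&(z>46)&(z<60)),('blue',(u>280)&(u<335)&(v>165)&(v<215)&(z>60)&(z<75))):
        p=W[m]; r=cv2.minAreaRect(p[:,:2].astype(np.float32)); d=np.array([*r[0],0])-B
        print(n,len(p),r,'boxframe',(d@xb).round(1),(d@nb).round(1))
E
python3 - <<'E'
from h import *
R=Rz(yb)
move_ptp(bp(-20,-250,180),R) if False else servo_line(bp(-10,-200,170),R,max_speed=300)
servo_line(bp(-1,-328,150),R,max_speed=300)
servo_line(bp(-1,-328,12),max_speed=200)
print(observe()['clock'])
servo_line(bp(-1,-305,12),max_speed=120)
servo_line(bp(-1,-180,12),max_speed=70)
s=observe(); print(s['clock'],s['tool_pos'],bp(-1,-180,12),s['ft_force'])
c=grab('top','top6.png'); fits(c)
cv2.imwrite('pics/top6c.png',cv2.resize(c['image'][120:250,270:470],None,fx=4,fy=4,interpolation=cv2.INTER_CUBIC))
E
```

```text
17.8833
20.1583 [ 518.13487665 -183.07943032   11.95524942] [ 518.14055113 -182.97812469   12.        ] [ 0.21819426 -0.02043517  0.81529524]
rack 418 ((486.9052429199219, -117.69685363769531), (86.70085144042969, 97.12862396240234), 84.43389129638672) boxframe -43.3 -121.3
blue 1 ((496.6387634277344, -88.99901580810547), (0.0, 0.0), 0.0) boxframe -38.8 -91.3
```

View pics/top6c.png

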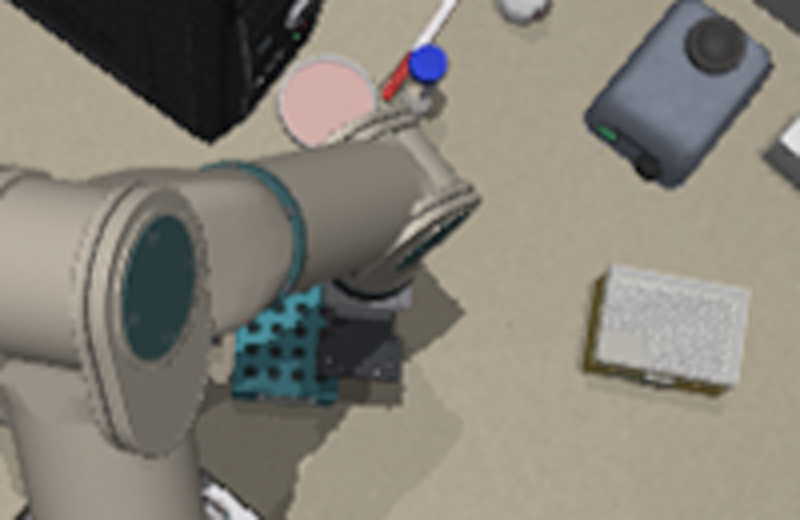

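The arm hides the box, and the rack shows at (285,350). I'll measure both with the scene camera instead, since it views them from the other side.

```bash
python3 - <<'E'
from h import *
c=grab('scene','sc7.png'); W=cloud(c); d=W-B; X=d@xb; Y=d@nb; z=W[...,2]
m=(abs(z-54)<4)&(abs(X)<95)&(Y<-60)&(Y>-185)
print('rack top',m.sum(),np.percentile(Y[m],[1,50,99]).round(1),np.percentile(X[m],[1,99]).round(1))
m=(abs(z-67)<4)&(abs(X)<60)&(Y<75)&(Y>-75)
print('box top',m.sum(),np.percentile(Y[m],[1,50,99]).round(1),np.percentile(X[m],[1,99]).round(1))
for lo in range(-80,90,20):
    k=(abs(z-54)<4)&(X>lo)&(X<lo+20)&(Y<-60)&(Y>-185); k2=(abs(z-67)<4)&(X>lo)&(X<lo+20)&(abs(Y)<75)
    print(lo,k.sum(),np.percentile(Y[k],[3,97]).round(1) if k.any() else '', Y[k2].min().round(1) if k2.any() else '')
cv2.imwrite('pics/sc7c.png',cv2.resize(c['image'][160:260,280:420],None,fx=5,fy=5,interpolation=cv2.INTER_CUBIC))
E
```

```text
rack top 274 [-175.2 -140.7  -60.4] [-90.4  69.8]
box top 500 [-63.   -2.5  60.2] [-43.2  42. ]
-80 77 [-170.6  -87.1] 
-60 45 [-161.7  -82.7] -57.6
-40 7 [-174.3  -60.6] -67.0
-20 15 [-172.8  -60.3] -63.1
0 21 [-170.9 -108.4] -63.5
20 33 [-173.1  -61.6] -62.2
40 14 [-183.6 -141.7] -39.7
60 7 [-142.8 -136.7] 
80 0
```

View pics/sc7c.png

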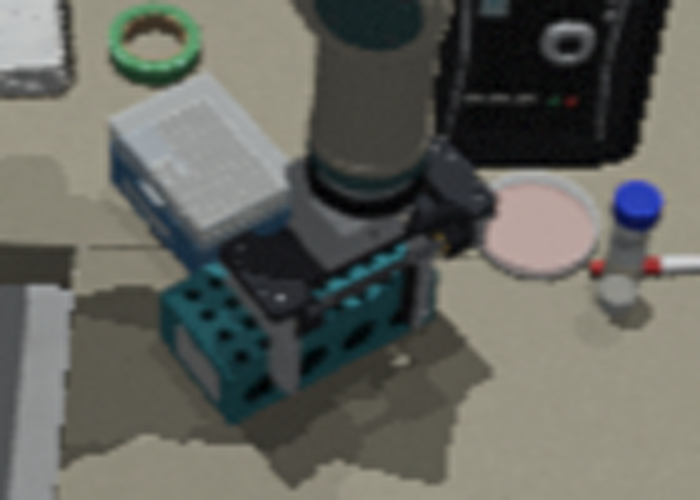

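The scene view shows the rack under the gripper, with its corner at (235,415), lying nearly parallel to the box. About 14 mm of gap remains. I'll push 10 mm, lift off, and look with the wrist camera.

```bash
python3 - <<'E'
from h import *
servo_line(bp(-1,-170,12),max_speed=50)
servo_line(bp(-1,-195,12),max_speed=150)
servo_line(bp(-1,-200,120),max_speed=250)
servo_line(bp(-60,-120,300),max_speed=300); wait(.2)
s=observe(); print(s['clock'])
c=grab('wrist','w8.png')
H=np.array(c['hand_eye']); R=s['eef_rot']; v,u=np.mgrid[:400,:640]; Z=c['z_map'].astype(float)
P=np.stack([(u-c['cx'])/c['fx']*Z,(v-c['cy'])/c['fy']*Z,Z],-1)
W=(P@H[:3,:3].T+H[:3,3])@R.T+s['tool_pos']; W[Z==0]=np.nan
np.save('pics/w8W.npy',W); d=W-B; X=d@xb; Y=d@nb; z=W[...,2]
for n,m in(('rack',(abs(z-54)<5)&(abs(X)<120)&(Y<-50)&(Y>-190)),('box',(abs(z-67.5)<5)&(abs(X)<60)&(abs(Y)<75))):
    if m.sum()>20:
        p=np.stack([X[m],Y[m]],1).astype(np.float32); print(n,m.sum(),z[m].mean(),p.min(0),p.max(0),cv2.minAreaRect(p))
for lo in range(-80,90,20):
    k=(abs(z-54)<4)&(X>lo)&(X<lo+20)&(Y<-50)&(Y>-185); k2=(abs(z-67.5)<4)&(X>lo)&(X<lo+20)&(abs(Y)<75)
    print(lo,k.sum(),np.percentile(Y[k],[1,99]).round(1) if k.any() else '', np.percentile(Y[k2],1).round(1) if k2.any() else '')
E
```

```text
22.5417
rack 7127 53.30147097695735 [ -91.02012 -157.7321 ] [ 80.73926  -66.887405] ((-5.1448516845703125, -112.31004333496094), (90.84243774414062, 171.7552490234375), 89.9890365600586)
box 6192 67.78762648963024 [-44.35571  -59.499523] [42.75834 62.16265] ((-0.3616142272949219, 1.2627220153808594), (85.82279968261719, 121.74000549316406), 1.1470938920974731)
-80 805 [-157.1  -68.2] 
-60 755 [-157.2  -67.6] -58.1
-40 782 [-157.1  -66.9] -58.1
-20 796 [-157.2  -67. ] -58.9
0 771 [-157.2  -67. ] -58.1
20 799 [-157.3  -67. ] -57.5
40 780 [-157.2  -67. ] -57.6
60 799 [-157.2  -67.1] 
80 24 [-153.8  -74. ]
```

View pics/w8.png

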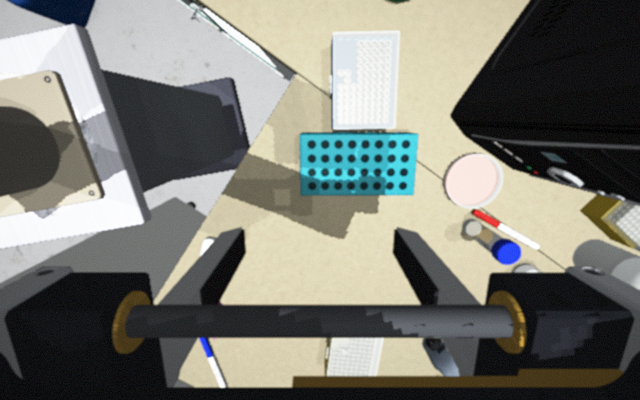

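The wrist view shows the rack at (357,163) parallel to the box at (365,80), with a gap of about 6.6 mm. The yaw difference is at most 1°. Now the final push, about 7.6 mm further, then I'll retreat and check.

```bash
cat > chk.py <<'E'
from h import *
def check(png):
    s=observe(); c=grab('wrist',png); H=np.array(c['hand_eye']); v,u=np.mgrid[:400,:640]; Z=c['z_map'].astype(float)
    P=np.stack([(u-c['cx'])/c['fx']*Z,(v-c['cy'])/c['fy']*Z,Z],-1)
    W=(P@H[:3,:3].T+H[:3,3])@s['eef_rot'].T+s['tool_pos']; W[Z==0]=np.nan
    d=W-B; X=d@xb; Y=d@nb; z=W[...,2]
    for n,m in(('rack',(abs(z-54)<4)&(abs(X)<120)&(Y<-45)&(Y>-190)),('box',(abs(z-67.5)<4)&(abs(X)<60)&(abs(Y)<80))):
        p=np.stack([X[m],Y[m]],1).astype(np.float32); print(n,m.sum(),cv2.minAreaRect(p))
    xs,r,b=[],[],[]
    for lo in range(-40,40,10):
        k=(abs(z-54)<4)&(X>lo)&(X<lo+10)&(Y<-45)&(Y>-185); k2=(abs(z-67.5)<4)&(X>lo)&(X<lo+10)&(abs(Y)<75)
        xs.append(lo+5); r.append(np.percentile(Y[k],1)); b.append(np.percentile(Y[k2],1))
    print('rack back edge',np.round(r,1),np.degrees(np.polyfit(xs,r,1)[0]),'box end',np.round(b,1),np.degrees(np.polyfit(xs,b,1)[0]),'dist(92=contact)',np.mean(b)-np.mean(r))
    return c
E
python3 - <<'E'
from chk import *
R=Rz(yb+.3)
servo_line(bp(-3,-200,120),R,max_speed=300)
servo_line(bp(-3,-192,12),max_speed=200)
servo_line(bp(-3,-175,12),max_speed=80)
servo_line(bp(-3,-162.4,12),max_speed=25); wait(.2)
s=observe(); print(s['clock'],(s['tool_pos']-B)@nb,s['ft_force'].round(1))
servo_line(bp(-3,-195,12),max_speed=150)
servo_line(bp(-3,-200,120),max_speed=250)
servo_line(bp(-60,-120,300),max_speed=300); wait(.2)
c=check('w9.png'); print(observe()['clock'])
cv2.imwrite('pics/w9c.png',cv2.resize(c['image'][20:220,270:430],None,fx=3,fy=3,interpolation=cv2.INTER_CUBIC))
E
```

```text
25.325 -162.29218812361927 [-0.1  0.   0.2]
rack 6852 ((-4.796134948730469, -107.64350891113281), (172.5524444580078, 90.61514282226562), 0.22808365523815155)
box 6245 ((-0.6443252563476562, 1.0859642028808594), (85.63289642333984, 121.35677337646484), 0.8967463374137878)
rack back edge [-152.5 -152.4 -152.3 -152.1 -152.4 -152.1 -152.2 -152.1] 0.24704008168452932 box end [-58.  -58.9 -57.9 -57.8 -57.8 -58.7 -57.7 -57.7] 0.37591132104453445 dist(92=contact) 94.20147569731712
27.3583
```

View pics/w9c.png

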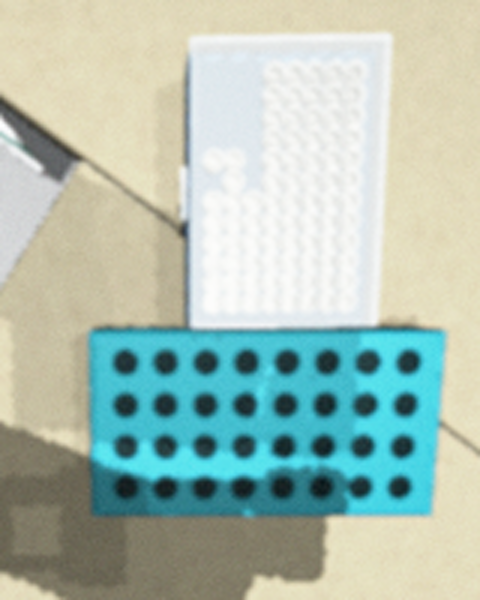

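The rack sits against the box end at crop row 328 with a gap of about 1.7 mm still showing, and the box hasn't moved. A final 2.7 mm nudge should close it.

```bash
python3 - <<'E'
from chk import *
R=Rz(yb+.4)
servo_line(bp(-3,-200,120),R,max_speed=300)
servo_line(bp(-3,-192,12),max_speed=200)
servo_line(bp(-3,-170,12),max_speed=80)
servo_line(bp(-3,-159.6,12),max_speed=20); wait(.2)
s=observe(); print(s['clock'],(s['tool_pos']-B)@nb,s['ft_force'].round(1))
servo_line(bp(-3,-190,12),max_speed=120)
servo_line(bp(-3,-200,120),max_speed=250)
servo_line(bp(-60,-120,300),max_speed=300); wait(.2)
c=check('w10.png'); print(observe()['clock'])
cv2.imwrite('pics/w10c.png',cv2.resize(c['image'][20:220,270:430],None,fx=3,fy=3,interpolation=cv2.INTER_CUBIC))
E
```

```text
30.175 -159.93805355223597 [-0.7 -1.7 -0.6]
rack 6917 ((-5.070228576660156, -105.43087768554688), (172.26280212402344, 92.00753021240234), 0.35275518894195557)
box 6202 ((-0.04178619384765625, 2.523487091064453), (86.14803314208984, 120.50373840332031), 0.34936758875846863)
rack back edge [-151.3 -151.1 -151.  -151.  -150.9 -150.6 -150.8 -148.7] 1.4172212303125133 box end [-57.5 -56.5 -56.4 -56.4 -56.3 -57.2 -56.2 -56.2] 0.5758486165671673 dist(92=contact) 94.07020424159857
32.2417
```

```bash
python3 -c "
from rig import *
job_done()"
```

```text
the job is handed in; nothing more can be done
```

I pushed the teal rack over so it lies flat with its 32 small holes up. I then slid it right-to-left until its long side met the facing end of the blue tip box, and handed the job in. The last clock reading before that was 32.2 s.

**Missed push:** the first push passed over the rack without touching it, and so did the repeat I made to look. With the gripper open, the fingertips sit higher than the TCP reading. Lowering the TCP by 20 mm tipped the rack as intended.

**Last checks (wrist camera, robot clear):**
- **Square:** rectangle fits put the rack and box within 0.1° of each other. The straight-line fit to the rack's far edge read 1.4°, but one stray end point distorts it.
- **Contact:** on the last nudge the box moved about 1.5 mm together with the rack, so they touch. The measured centre distance is about 108 mm against 107 mm nominal. The edge distance read 94 mm against 92 mm, about the same as before the nudge, so I put it down to measurement offset.
- **Sideways:** the rack is about 5 mm off the box's centre line.
- **Other things:** nothing else looked moved in the pictures I viewed. I couldn't view one after the last nudge because the picture limit was reached.

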